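# Tighten the carton fence's clamp bolt with the long arm of a hex key

## Robot

A 7-joint arm with a two-finger parallel gripper is mounted at the origin on the work surface. World frame = base frame: x ahead of the robot, y to its left, z up, the work surface at z = 0. Lengths are in mm, angles in rad, forces in N, time in s.
With the tool pointing down it reaches from about 425 to 950 mm from the base axis. Payload 16.7 kg.
Tool frame: the origin (TCP) lies on the centre line of the jaws, within the pads' length; the fingertips stand 25 mm ahead of it and the grasp point (between the pads) lies 6 mm ahead of it; x points along the fingers, y is the direction in which the jaws open and shut, and the axes are right-handed (so a half turn about x gives the same grasp; the last joint's range is limited). The gripper opens to 94 mm and grips with 3 to 60 N. Pads are 16 mm wide; open, the fingers measure 119 mm over their backs; the gripper's body (75 mm by 177 mm) begins 78 mm behind the grasp point.
Start: joints at [-1.26, 0.426, 0.074, 1.606, -0.034, 1.111, -0.067], TCP at [299.543, 604.855, 230.467] pointing down, gripper open.
Joint ranges: [-2.85, 2.85], [-0.5, 2.14], [-1.23, 1.37], [0.21, 2.46], [-1.02, 4.16], [0.16, 2.05], [-2.73, 2.73]. Speed limits (rad/s): [1.89, 1.89, 2.39, 2.39, 3.01, 3.01, 3.01].

## Interface

Orientations are given as a unit quaternion [w, x, y, z].
In Python, from rig import read_state, snapshot, ctrl gives the robot as it stands.
- The arm moves only by the shell command python3 -m inch 'ROWS' [FORCE]. ROWS is JSON, a list of rows, each a list of 7 numbers: the shift along the tool's x, y, z in cm, then the turn, a rotation vector about the tool's x, y, z in degrees, then the gripper command: -1 is shut, 1 is fully open, values between are in proportion. In form: [[x, y, z, rx, ry, rz, claw], ...]. A call has exactly 8 rows; each row shifts and turns the commanded pose from where the row before left it, along the tool's axes as they then stand; what a row does not reach is not made up. A row lasts 1/8 s, in which the tool goes at most 62.5 mm and 10.7 degrees, less where a joint would pass 70% of its speed; a pose out of reach is approached as far as the arm can. A call is refused whole if a number of a shift passes 6.25 or a number of a turn 10.7, either way. A call with a gripper value outside its range is refused whole. The fingers move at their own pace and stop on an object; FORCE is the grip in N (left out, the last holds). Time passes only in rows, so rows that do not move let the fingers close, or fill a call up. It gives the time, the measured TCP pose, the force and the opening at its end, in the units of the state.
- read_state(): the state, without advancing time (a new reading comes with each control period).
- snapshot(name): name is "scene" or "side" or "wrist"; returns a dict with "pixels" (420x560x3 uint8, blue, green, red), "fx", "fy", "cx", "cy" (pixels), "T" (4x4, takes a point from camera to world coordinates); the wrist camera has in their place "hand_eye" (4x4, takes a point from camera to tool coordinates, whose origin is the TCP and whose axes are the tool frame's). Camera axes: x right, y up, looking along -z (the intrinsics and any distortion apply to the point x, -y, -z); pixel columns grow to the right and rows downward; lengths in mm; the calibration is good to about 2 mm. A picture is of the moment at which its call begins: read the wrist's pose just before it. There is no depth.
- ctrl.finish_job(): hands the job in, once; it reports no verdict.
The state is a dict: "clock": time; "q": joint angles; "joint_vel": joint speeds; "joint_torque": joint torques, N m; "ee_pos": TCP position; "tool_rot": TCP orientation; "contact_force": force on the tool from outside, world axes, zero at the start; "torque": the same for the moment, N m; "gripper_width": finger opening in mm.
Only numpy, scipy, OpenCV 4.12 (cv2) and the standard library are available. Lean on these libraries where they do the work, as an engineer would, in place of code of your own. Each camera call takes 0.05 s, during which the arm holds its last target. There are 200 camera calls.

## Task

The carton fence's clamp bolt is only finger tight. Take the hex key out of its block, turn it over so that its short arm goes right down into the bolt, and use the long arm as the lever to turn the bolt clockwise until it is fully tight. Let go and leave the key seated in the bolt, and do not push the other things on the bench about.

Things in the scene. Friction and masses are not known exactly. Their poses are not given: they have to be found in the camera images.
- fence: Carton fence, fixed: grey clamp saddle 76 (x) x 64 (y) mm, 50 high, on a dark foot 100 x 85, and a yellow rail 270 mm long (along y), 34 high, 18 thick, its centre at x 52 mm. Origin on the bench straight below the bolt's axis; z up. A white line on top of the saddle points from the bolt along +x: the tight mark. It may stand left or right, turned up to 0.35 rad.
- bolt (a joint): Turn of the upright clamp bolt: 0 rad slack, grows clockwise seen from above (tightening), stops solid at 1.10, fully tight. Starts between 0 and 0.3. Stiff: 0.6 N m of friction (7 N at 85 mm), stays where left. A white stripe on its head, from the axis outwards, stands (1.10 - value) rad anticlockwise of the fence's +x, so it meets the white line when tight.
- bolt_mouth (a point): Centre of the socket's mouth in the bolt's steel head, 79 mm above the bench; the head is 36 mm across. The socket is for a 14 mm hex, 26 mm deep, straight down, about 0.8 mm clear all round and 0.1 rad of play. A hex corner points along the white stripe: the key enters with its long arm parallel to the stripe or at any multiple of 60 degrees from it.
- bolt_floor (a point): Centre of the socket's floor, 26 mm straight below its mouth.
- hex_key: Loose L-shaped hex key, 0.25 to 0.41 kg, orange with a bare steel short arm. Origin: where the arms' centre lines meet, at the bend. Long arm along its +x to 190 mm, short arm along its -z to 64 mm; y is square to both. 14 mm across the flats that look along y (grip these), 16 across corners. Centre of mass about 70 mm along the long arm. Only the short arm fits the bolt.
- key_tip (a point): Centre of the end of the key's short arm, 64 mm from the bend; its last 3 mm are tapered.
- key_end (a point): Centre of the end of the key's long arm, 190 mm from the bend. At the start this end is 60 mm down in the key block's hole; 130 mm of long arm stands bare above it, leaning, with the short arm at the top pointing the way it leans and down.
- key_block: Fixed black holder block 60 x 60 mm on a grey plate 130 x 85 mm. Origin on the bench; z is up. Its square hole, 60 mm deep with about 1.3 mm of play each side, leans 30 degrees from vertical towards the block's +x; the middle of the mouth is at x 50, y 0, z 72 mm. The key comes out along the hole.
- tape_roll: Bystander, loose: clear roll of packing tape lying flat, 120 mm across, 48 high. Origin: centre of its underside.
- meter_case: Bystander, loose: black zip case, 85 x 125 x 36 mm. Origin: centre of its underside.
- small_carton: Bystander, loose: white carton, 75 x 140 x 55 mm. Origin: centre of its underside.
- lancet_pen: Bystander, loose: orange and white pen-shaped device, 105 x 18 x 16 mm, lying flat. Origin: centre of its underside.
- test_jar: Bystander, loose: small blue jar with a white cap, 48 mm across, 65 high. Origin: centre of its underside.
- mug: Bystander, loose: white mug, 82 mm across, 92 high. Origin: centre of its underside.
Things that resemble listed ones, but are neither listed nor needed, are in the scene too. What is meant by the hex_key is not turquoise, and is the larger of those in its own colour.

How it is judged:
By the outcome, as a careful person would: the job done as asked, in the order asked, and still so for the second after the job is handed in, with the robot touching nothing.
It also fails if it takes over 59 s, if anything falls off the work surface, if the arm or the gripper's body presses on something with over 40 N, if the wrist force passes 120 N, or if a joint passes its speed limit or range.

## Working session

There is one attempt and no reset: what is moved stays moved. The work goes in short steps, Python scripts to look and compute and a shell command to move; the robot and the scene stay as the last step left them, time stands still between calls to the robot, and variables do not carry over. Pictures are saved under pics/ and viewed, about 8 in all and at most 12, crops included, and the job is handed in when it is done.

```bash
ls; mkdir -p pics
python3 - <<'E'
from rig import read_state, snapshot
import cv2,json
s=read_state();print(s)
import pickle
for n in("scene","side"):
    d=snapshot(n);cv2.imwrite(f"pics/{n}0.png",d["pixels"]);pickle.dump(d,open(f"{n}0.pkl","wb"));print(n,{k:(v.tolist() if hasattr(v,'tolist') else v) for k,v in d.items() if k!="pixels"})
E
```

```text
pics
{'clock': 0.0, 'q': array([-1.26047782,  0.42672337,  0.07388839,  1.60657985, -0.03411653,
        1.11081648, -0.06710668]), 'joint_vel': array([ 0.00031608, -0.00048376, -0.00207161,  0.00127244, -0.0004151 ,
       -0.00190955,  0.00022813]), 'joint_torque': array([ 3.22706737e-04, -9.35836530e+01,  3.66674155e+00, -4.54193902e+01,
       -4.87801898e-02,  2.01406027e-02,  1.03601892e-04]), 'ee_pos': array([299.42016224, 604.51227281, 229.79446109]), 'tool_rot': array([ 0.68842461,  0.16072684,  0.68856386, -0.16161143]), 'contact_force': array([0.36311384, 0.39417798, 0.20288921]), 'torque': array([ 0.03889287, -0.04447884,  0.00538407]), 'gripper_width': 93.93185700154952}
scene {'fx': 463.58801319783845, 'fy': 463.58801319783845, 'cx': 275.3652211847114, 'cy': 197.44815020153465, 'T': [[-0.5422021738743106, -0.6302214775470336, 0.5557316725582642, 1137.2905414876843], [0.8400115900094954, -0.42225017296168477, 0.34071295849079003, 400.5199183910971], [0.019933170738526584, 0.6515563526451578, 0.7583383071110463, 982.1187762206536], [0.0, 0.0, 0.0, 1.0]]}
side {'fx': 499.37405027526466, 'fy': 499.37405027526466, 'cx': 283.62082610969696, 'cy': 210.4106262498654, 'T': [[0.9980723542714985, 0.026364445425972705, -0.05618266330754771, 443.58102036089383], [-0.06108488285865986, 0.5772598960422582, -0.8142724663817544, -1092.8867660709661], [0.010964156378498227, 0.8161347489469263, 0.577757612529896, 928.4454042387425], [0.0, 0.0, 0.0, 1.0]]}
```

Run:
```python
import cv2,numpy as np
a=cv2.imread("pics/scene0.png");b=cv2.imread("pics/side0.png")
cv2.imwrite("pics/a.png",cv2.resize(a,(800,600)));cv2.imwrite("pics/b.png",cv2.resize(b,(800,600)))
```

```text
(no output)
```

View pics/a.png

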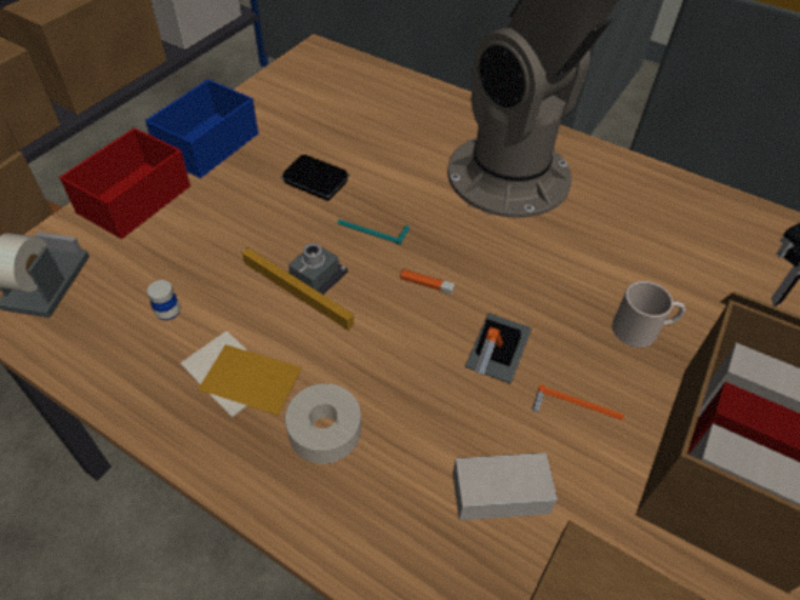

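View pics/b.png

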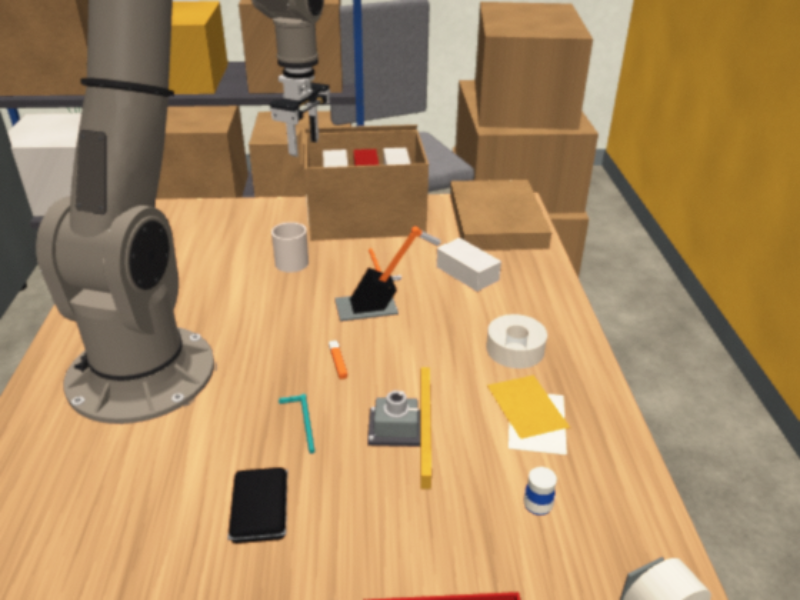

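The scene view shows three keys: turquoise at (375,235), a small thin orange one lying at (580,402), and the orange one standing in the block at (490,345). The last fits: it is larger, not turquoise, and stands in the block. The fence bolt is at (315,255) in the scene view and (397,398) in the side view. I'll confirm with crops.

Run:
```python
import cv2,numpy as np
a=cv2.imread("pics/scene0.png");b=cv2.imread("pics/side0.png")
def crop(im,u,v,w,h,s):
    return cv2.resize(im[v:v+h,u:u+w],None,fx=s,fy=s,interpolation=cv2.INTER_CUBIC)
# each 400x300 : 80x60 x5
c=[crop(a,316,212,80,60,5),crop(b,230,155,100,75,4),crop(a,180,160,80,60,5),crop(b,240,260,80,60,5)]
cv2.imwrite("pics/c.png",np.vstack([np.hstack(c[:2]),np.hstack(c[2:])]))
```

```text
(no output)
```

View pics/c.png

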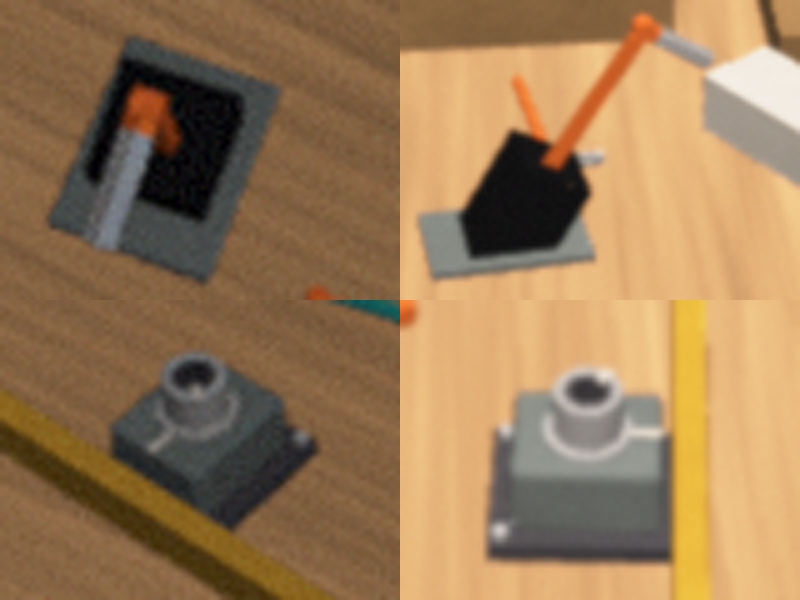

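```bash
cat > h.py <<'E'
import pickle,numpy as np
from scipy.optimize import least_squares
from scipy.spatial.transform import Rotation as R
def load(n):return pickle.load(open(n+'.pkl','rb'))
def ray(d,u,v,T=None):
    T=d['T'] if T is None else T
    T=np.array(T)
    p=np.array([(u-d['cx'])/d['fx'],-(v-d['cy'])/d['fy'],-1]);p/=np.linalg.norm(p)
    return T[:3,3],T[:3,:3]@p
def tri(*rs):
    A=sum(np.eye(3)-np.outer(r,r) for o,r in rs);b=sum((np.eye(3)-np.outer(r,r))@o for o,r in rs)
    x=np.linalg.solve(A,b);return x,[np.linalg.norm((np.eye(3)-np.outer(r,r))@(x-o)) for o,r in rs]
def atz(r,z):
    o,d=r;return o+d*(z-o[2])/d[2]
def proj(d,p,T=None):
    T=np.array(d['T'] if T is None else T);c=T[:3,:3].T@(np.array(p)-T[:3,3]);return np.array([d['cx']+d['fx']*c[0]/-c[2],d['cy']-d['fy']*c[1]/-c[2]])
def rot(q):return R.from_quat([q[1],q[2],q[3],q[0]])
E
python3 - <<'E'
from h import *
A=load('scene0');B=load('side0');np.set_printoptions(precision=1,suppress=True)
for n,a,b,z in [('bend',(345.4,232),(290,162),None),('tip',(337,261),(307.5,169.5),None),('entry',(350.4,240.6),(268,195.7),72),('bolt',(218.6,175),(277.4,277.6),79),('line',(210,189),(293,286.6),50),('stripe',(216,177),(281.4,275.4),79)]:
    print(n,*tri(ray(A,*a),ray(B,*b)), atz(ray(A,*a),z) if z else '',atz(ray(B,*b),z) if z else '')
# pointers: plate corners scene/side
for c in [(125,38),(280,90),(207,282),(50,220)]: print('plate',atz(ray(A,c[0]/5+316,c[1]/5+212),6))
for c in [(418,215),(595,258),(435,277)]: print('plateB',atz(ray(B,(c[0]-400)/4+230,c[1]/4+155),6))
E
```

```text
bend [549.5 217.7 178.6] [np.float64(2.2529764570176214), np.float64(2.2529764570177315)]  
tip [604.2 229.9 144.4] [np.float64(3.2977820115171683), np.float64(3.2977820115170187)]  
entry [481.4 213.2  62.2] [np.float64(3.1317798671810873), np.float64(3.1317798671811747)] [484.8 215.9  72. ] [483.4 195.   72. ]
bolt [ 492.3 -176.8   75.1] [np.float64(1.4275489486587962), np.float64(1.4275489486588215)] [ 493.5 -174.1   79. ] [ 493.2 -182.1   79. ]
line [ 529.6 -181.8   48.6] [np.float64(3.4553215512329425), np.float64(3.4553215512330824)] [ 526.8 -180.3   50. ] [ 532.3 -185.7   50. ]
stripe [ 503.5 -175.1   79.5] [np.float64(0.037133985175218355), np.float64(0.03713398517508938)] [ 503.1 -175.4   79. ] [ 503.6 -174.6   79. ]
plate [389.8 150.4   6. ]
plate [375.2 234.6   6. ]
plate [503.1 254.9   6. ]
plate [514.  172.8   6. ]
plateB [376.5 223.6   6. ]
plateB [515.1 158.9   6. ]
plateB [391.1 140.    6. ]
```

```bash
cat >> h.py <<'E'
from rig import read_state
def dirv(az,pitch):  # pitch deg below horizontal
    a,p=az,np.radians(pitch);return np.array([np.cos(p)*np.cos(a),np.cos(p)*np.sin(a),-np.sin(p)])
def tool(xdir,y):
    x=xdir/np.linalg.norm(xdir);y=np.array(y,float);y-=x*(x@y);y/=np.linalg.norm(y);return np.column_stack([x,y,np.cross(x,y)])
def plan(P,Rt,claw,n=None,s=None):
    """rows to move TCP to P (mm), rotation Rt matrix"""
    s=s or read_state();p0=np.array(s['ee_pos']);R0=rot(s['tool_rot']);w=(R0.inv()*R.from_matrix(Rt)).as_rotvec()
    dp=np.array(P)-p0;k=max(np.linalg.norm(dp)/55,np.degrees(np.linalg.norm(w))/9.5);n=n or int(8*np.ceil(max(k,.5)/8))
    print('dist',np.linalg.norm(dp).round(1),'deg',np.degrees(np.linalg.norm(w)).round(1),'n',n)
    for k in range(n):
        sh=(R0*R.from_rotvec(w*k/n)).inv().apply(dp/n)/10
        print([float(round(v,2)) for v in sh]+[float(round(v,1)) for v in np.degrees(w/n)]+[claw],end=',\n' if k%8==7 else ',')
E
python3 - <<'E'
from h import *
np.set_printoptions(precision=2,suppress=True)
A=load('scene0');B=load('side0');s=read_state()
print(rot(s['tool_rot']).as_matrix())
f=.7
print('box',atz(ray(B,312*f,235*f),0),atz(ray(B,427*f,228*f),0),atz(ray(A,725*f,297*f),150))
print('mug',atz(ray(B,290*f,265*f),0),'carton',atz(ray(B,468*f,262*f),50))
az=.165;X=dirv(az,60)
for sg in(1,-1):
    T=tool(X,[-sg*np.sin(az),sg*np.cos(az),0]);g=np.array([507,212,112]);plan(g-116*X,T,1)
E
```

```text
[[-0.    0.44  0.9 ]
 [-0.    0.9  -0.44]
 [-1.   -0.    0.  ]]
box [311.45 519.09   0.  ] [611.48 543.11   0.  ] [250.67 498.05 150.  ]
mug [265.01 376.82   0.  ] carton [683.55 292.64  50.  ]
dist 429.6 deg 46.4 n 8
[0.22, -3.67, 3.91, -4.4, -3.6, 1.2, 1],[0.38, -3.96, 3.6, -4.4, -3.6, 1.2, 1],[0.51, -4.23, 3.26, -4.4, -3.6, 1.2, 1],[0.62, -4.48, 2.89, -4.4, -3.6, 1.2, 1],[0.7, -4.7, 2.5, -4.4, -3.6, 1.2, 1],[0.74, -4.89, 2.09, -4.4, -3.6, 1.2, 1],[0.76, -5.05, 1.66, -4.4, -3.6, 1.2, 1],[0.75, -5.18, 1.23, -4.4, -3.6, 1.2, 1],
dist 429.6 deg 145.5 n 16
[0.11, -1.83, 1.96, 8.8, 0.8, 2.3, 1],[0.01, -1.52, 2.21, 8.8, 0.8, 2.3, 1],[-0.07, -1.16, 2.42, 8.8, 0.8, 2.3, 1],[-0.14, -0.78, 2.57, 8.8, 0.8, 2.3, 1],[-0.2, -0.37, 2.65, 8.8, 0.8, 2.3, 1],[-0.25, 0.05, 2.67, 8.8, 0.8, 2.3, 1],[-0.27, 0.46, 2.63, 8.8, 0.8, 2.3, 1],[-0.28, 0.87, 2.53, 8.8, 0.8, 2.3, 1],
[-0.27, 1.25, 2.36, 8.8, 0.8, 2.3, 1],[-0.24, 1.61, 2.14, 8.8, 0.8, 2.3, 1],[-0.19, 1.92, 1.86, 8.8, 0.8, 2.3, 1],[-0.13, 2.19, 1.55, 8.8, 0.8, 2.3, 1],[-0.05, 2.4, 1.19, 8.8, 0.8, 2.3, 1],[0.03, 2.56, 0.81, 8.8, 0.8, 2.3, 1],[0.13, 2.65, 0.42, 8.8, 0.8, 2.3, 1],[0.24, 2.67, 0.01, 8.8, 0.8, 2.3, 1],
```

```bash
python3 -m inch '[[-5,0,0,0,0,0,1],[0.22,-3.67,3.91,-4.4,-3.6,1.2,1],[0.38,-3.96,3.6,-4.4,-3.6,1.2,1],[0.51,-4.23,3.26,-4.4,-3.6,1.2,1],[0.62,-4.48,2.89,-4.4,-3.6,1.2,1],[0.7,-4.7,2.5,-4.4,-3.6,1.2,1],[0.74,-4.89,2.09,-4.4,-3.6,1.2,1],[0.76,-5.05,1.66,-4.4,-3.6,1.2,1]]'
python3 -m inch '[[0.75,-5.18,1.23,-4.4,-3.6,1.2,1],[0,0,0,0,0,0,1],[0,0,0,0,0,0,1],[0,0,0,0,0,0,1],[0,0,0,0,0,0,1],[0,0,0,0,0,0,1],[0,0,0,0,0,0,1],[0,0,0,0,0,0,1]]'
python3 - <<'E'
from h import *
from rig import snapshot
import cv2
s=read_state();d=snapshot("wrist");d['s']=s;pickle.dump(d,open('w1.pkl','wb'));cv2.imwrite('pics/w1.png',cv2.resize(d['pixels'],(800,600)))
print(s['q'].round(2),s['ee_pos'].round(1),rot(s['tool_rot']).as_matrix().round(3).tolist(),d['hand_eye'].round(3).tolist(),d['fx'])
E
```

```text
clock: 1.1
ee_pos: [431.7, 251.8, 264.2]
tool_rot: [0.848, -0.016, 0.527, 0.046]
contact_force: [1.7, -0.0, -0.1]
gripper_width: 94.2
clock: 2.1
ee_pos: [450.5, 203.2, 262.0]
tool_rot: [0.862, -0.041, 0.499, 0.074]
contact_force: [-0.5, 1.0, -0.0]
gripper_width: 93.6
[-1.04 -0.18  0.26  2.33  0.58  0.62  0.55] [450.5 203.2 262. ] [[0.49, -0.169, 0.855], [0.087, 0.986, 0.145], [-0.867, 0.004, 0.498]] [[0.001, 0.282, -0.959, -153.861], [1.0, -0.001, 0.001, 0.073], [-0.0, -0.959, -0.282, -82.626], [0.0, 0.0, 0.0, 1.0]] 296.57390448601103
```

View pics/w1.png

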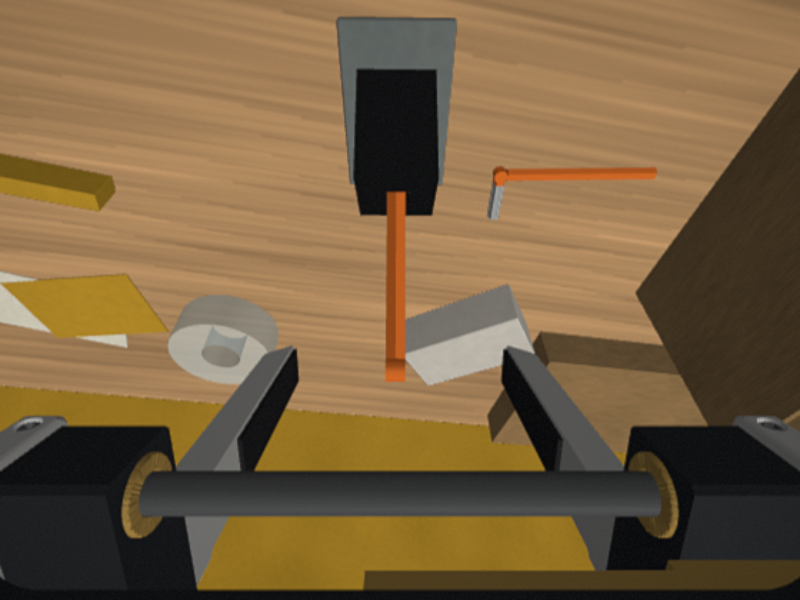

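```bash
cat >> h.py <<'E'
def wT(d):
    M=np.eye(4);M[:3,:3]=rot(d['s']['tool_rot']).as_matrix();M[:3,3]=d['s']['ee_pos'];return M@np.array(d['hand_eye'])
E
python3 - <<'E'
from h import *
np.set_printoptions(precision=2,suppress=True)
A=load('scene0');B=load('side0');W=load('w1');TW=wT(W)
def model(v):
    e=np.array(v[:3]);y=v[3];u=np.array([.5*np.cos(y),.5*np.sin(y),.866]);m=np.array([.866*np.cos(y),.866*np.sin(y),-.5]);b=e+130*u
    return e,b,b+64*m
f=.7
obs=[(A,A['T'],1,(345.4,232),2),(A,A['T'],2,(337,261),2),(B,B['T'],1,(290,162),2),(B,B['T'],2,(307.5,169.5),2),(B,B['T'],0,(268,195.7),3),(W,TW,0,(396.5*f,196*f),3),(W,TW,1,(396*f,371*f),3)]
def r(v):
    P=model(v);return np.concatenate([(proj(d,P[i],T)-np.array(px))/sg for d,T,i,px,sg in obs]+[[(v[2]-72)/1.5]])
s=least_squares(r,[485,210,72,.165]);print(s.x,*model(s.x));print(s.fun.round(1))
v=s.x;e,b,t=model(v);g=b+(e-b)/130*80
print('g',g);np.save('key.npy',v)
az=v[3];X=dirv(az,60);T=tool(X,[-np.sin(az),np.cos(az),0]);plan(g-50*X,T,0.3,8);
E
```

```text
[484.59 206.3   70.6    0.19] [484.59 206.3   70.6 ] [548.47 218.28 183.18] [602.95 228.49 151.18]
[-0.  -0.4 -0.6 -0.7 -0.5 -0.9 -0.6 -1.1  0.1 -0.5 -0.3  1.1  0.2 -0.1
 -0.9]
g [509.16 210.91 113.9 ]
dist 110.2 deg 0.9 n 8
[1.35, -0.04, -0.28, -0.1, -0.0, 0.0, 0.3],[1.35, -0.04, -0.28, -0.1, -0.0, 0.0, 0.3],[1.35, -0.04, -0.28, -0.1, -0.0, 0.0, 0.3],[1.35, -0.04, -0.28, -0.1, -0.0, 0.0, 0.3],[1.35, -0.04, -0.28, -0.1, -0.0, 0.0, 0.3],[1.35, -0.04, -0.29, -0.1, -0.0, 0.0, 0.3],[1.35, -0.04, -0.29, -0.1, -0.0, 0.0, 0.3],[1.35, -0.04, -0.29, -0.1, -0.0, 0.0, 0.3],
```

```bash
python3 -m inch '[[1.35,-0.04,-0.28,-0.1,0,0,0],[1.35,-0.04,-0.28,-0.1,0,0,0],[1.35,-0.04,-0.28,-0.1,0,0,0],[1.35,-0.04,-0.28,-0.1,0,0,0],[1.35,-0.04,-0.28,-0.1,0,0,0],[1.35,-0.04,-0.29,-0.1,0,0,0],[1.35,-0.04,-0.29,-0.1,0,0,0],[1.35,-0.04,-0.29,-0.1,0,0,0]]'
python3 -m inch '[[1.1,0,0,0,0,0,0],[1.1,0,0,0,0,0,0],[1.1,0,0,0,0,0,0],[1.1,0,0,0,0,0,0],[0,0,0,0,0,0,0],[0,0,0,0,0,0,0],[0,0,0,0,0,0,0],[0,0,0,0,0,0,0]]'
python3 - <<'E'
from h import *
from rig import snapshot
import cv2
s=read_state();d=snapshot("wrist");d['s']=s;pickle.dump(d,open('w2.pkl','wb'));
e=snapshot("side")
cv2.imwrite('pics/w2.png',np.hstack([d['pixels'][60:360,80:480],cv2.resize(e['pixels'][120:270,170:370],(400,300))]))
print(s['q'].round(2),s['ee_pos'].round(1))
E
```

```text
clock: 3.15
ee_pos: [484.9, 206.1, 156.7]
tool_rot: [0.862, -0.047, 0.499, 0.078]
contact_force: [-0.4, 0.7, -0.5]
gripper_width: 46.9
clock: 4.15
ee_pos: [506.3, 210.0, 119.2]
tool_rot: [0.862, -0.047, 0.499, 0.078]
contact_force: [-0.8, 0.3, -0.2]
gripper_width: 47.0
[-0.99  0.21  0.37  2.38  1.02  0.18  0.14] [506.3 210.  119.2]
```

View pics/w2.png

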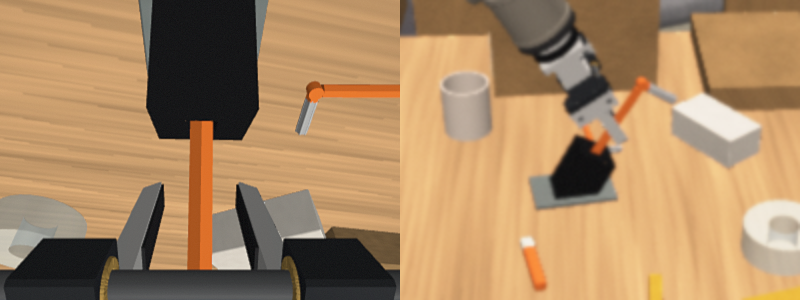

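The key lies midway between the open fingers: in the crop the long arm is at x≈201 and the fingers at 158 and 243. Now I close the gripper and draw the key out.

```bash
python3 -m inch '[[0,0,0,0,0,0,-1],[0,0,0,0,0,0,-1],[0,0,0,0,0,0,-1],[0,0,0,0,0,0,-1],[0,0,0,0,0,0,-1],[0,0,0,0,0,0,-1],[0,0,0,0,0,0,-1],[0,0,0,0,0,0,-1]]' 55
python3 -m inch '[[-0.4,0,0.69,0,0,0,-1],[-0.4,0,0.69,0,0,0,-1],[-0.4,0,0.69,0,0,0,-1],[-0.4,0,0.69,0,0,0,-1],[-0.4,0,0.69,0,0,0,-1],[-0.4,0,0.69,0,0,0,-1],[-0.4,0,0.69,0,0,0,-1],[-0.4,0,0.69,0,0,0,-1]]'
```

```text
clock: 5.25
ee_pos: [506.2, 210.1, 118.9]
tool_rot: [0.862, -0.047, 0.499, 0.078]
contact_force: [-1.5, 2.1, -0.9]
gripper_width: 13.9
clock: 6.25
ee_pos: [537.5, 215.1, 173.9]
tool_rot: [0.862, -0.047, 0.499, 0.077]
contact_force: [-0.3, -0.0, -2.6]
gripper_width: 13.7
```

```bash
cat >> h.py <<'E'
def keyT(bend,kx,kz):
    K=np.eye(4);K[:3,:3]=np.column_stack([kx,np.cross(kz,kx),kz]);K[:3,3]=bend;return K
def toolT(s):
    M=np.eye(4);M[:3,:3]=rot(s['tool_rot']).as_matrix();M[:3,3]=s['ee_pos'];return M
def keygoal(bend,psi,G):
    """tool pose that puts upright key there; G=key in tool"""
    K=keyT(bend,np.array([np.cos(psi),np.sin(psi),0]),np.array([0,0,1.]));return K@np.linalg.inv(G)
E
python3 - <<'E'
from h import *
v=np.load('key.npy');y=v[3];u=np.array([.5*np.cos(y),.5*np.sin(y),.75**.5]);m=np.array([.75**.5*np.cos(y),.75**.5*np.sin(y),-.5]);
K=keyT(v[:3]+130*u,-u,-m)
s0=dict(ee_pos=[506.2,210.1,118.9],tool_rot=[0.862,-0.047,0.499,0.078])
G=np.linalg.inv(toolT(s0))@K;np.save('G.npy',G);print(G.round(2))
M=keygoal([493,-178,217],np.radians(171),G);print(M.round(2));plan(M[:3,3],M[:3,:3],-1,16)
E
```

```text
[[  0.5    0.    -0.86 -34.32]
 [  0.    -1.    -0.     0.17]
 [ -0.86   0.    -0.5   69.34]
 [  0.     0.     0.     1.  ]]
[[-5.0000e-01  1.6000e-01  8.5000e-01  4.1671e+02]
 [ 7.0000e-02  9.9000e-01 -1.4000e-01 -1.6617e+02]
 [-8.6000e-01 -0.0000e+00 -5.0000e-01  2.2215e+02]
 [ 0.0000e+00  0.0000e+00  0.0000e+00  1.0000e+00]]
dist 402.8 deg 62.8 n 16
[-0.84, -2.21, -0.87, 1.3, 3.7, 0.0, -1],[-0.78, -2.23, -0.88, 1.3, 3.7, 0.0, -1],[-0.72, -2.25, -0.87, 1.3, 3.7, 0.0, -1],[-0.67, -2.27, -0.87, 1.3, 3.7, 0.0, -1],[-0.61, -2.29, -0.86, 1.3, 3.7, 0.0, -1],[-0.56, -2.3, -0.85, 1.3, 3.7, 0.0, -1],[-0.5, -2.32, -0.83, 1.3, 3.7, 0.0, -1],[-0.45, -2.34, -0.81, 1.3, 3.7, 0.0, -1],
[-0.4, -2.36, -0.79, 1.3, 3.7, 0.0, -1],[-0.35, -2.38, -0.76, 1.3, 3.7, 0.0, -1],[-0.3, -2.39, -0.73, 1.3, 3.7, 0.0, -1],[-0.25, -2.41, -0.69, 1.3, 3.7, 0.0, -1],[-0.21, -2.42, -0.65, 1.3, 3.7, 0.0, -1],[-0.17, -2.44, -0.61, 1.3, 3.7, 0.0, -1],[-0.13, -2.45, -0.57, 1.3, 3.7, 0.0, -1],[-0.1, -2.46, -0.52, 1.3, 3.7, 0.0, -1],
```

```bash
python3 -m inch '[[-0.5,0,0.87,0,0,0,-1],[-0.5,0,0.87,0,0,0,-1],[-0.5,0,0.87,0,0,0,-1],[-0.5,0,0.87,0,0,0,-1],[-0.84,-2.21,-0.87,1.3,3.7,0,-1],[-0.78,-2.23,-0.88,1.3,3.7,0,-1],[-0.72,-2.25,-0.87,1.3,3.7,0,-1],[-0.67,-2.27,-0.87,1.3,3.7,0,-1]]'
python3 -m inch '[[-0.61,-2.29,-0.86,1.3,3.7,0,-1],[-0.56,-2.3,-0.85,1.3,3.7,0,-1],[-0.5,-2.32,-0.83,1.3,3.7,0,-1],[-0.45,-2.34,-0.81,1.3,3.7,0,-1],[-0.4,-2.36,-0.79,1.3,3.7,0,-1],[-0.35,-2.38,-0.76,1.3,3.7,0,-1],[-0.3,-2.39,-0.73,1.3,3.7,0,-1],[-0.25,-2.41,-0.69,1.3,3.7,0,-1]]'
python3 -m inch '[[-0.21,-2.42,-0.65,1.3,3.7,0,-1],[-0.17,-2.44,-0.61,1.3,3.7,0,-1],[-0.13,-2.45,-0.57,1.3,3.7,0,-1],[-0.1,-2.46,-0.52,1.3,3.7,0,-1],[0,0,0,0,0,0,-1],[0,0,0,0,0,0,-1],[0,0,0,0,0,0,-1],[0,0,0,0,0,0,-1]]'
cat > snap.py <<'E'
import sys,cv2
from h import *
from rig import snapshot
n=sys.argv[1]
for c in ('wrist','scene','side'):
    s=read_state();d=snapshot(c);d['s']=s;pickle.dump(d,open(f'{n}_{c}.pkl','wb'));cv2.imwrite(f'pics/{n}_{c}.png',d['pixels'])
print(s['q'].round(2),s['ee_pos'].round(1),rot(s['tool_rot']).as_matrix().round(3).tolist())
w=cv2.imread(f'pics/{n}_wrist.png')
cv2.imwrite(f'pics/{n}.png',cv2.resize(w,(800,600),interpolation=cv2.INTER_CUBIC))
E
python3 snap.py s3
```

```text
clock: 7.25
ee_pos: [526.8, 123.3, 220.9]
tool_rot: [0.791, -0.017, 0.61, 0.048]
contact_force: [0.8, -0.7, -3.0]
gripper_width: 13.4
clock: 8.25
ee_pos: [465.8, -67.0, 244.7]
tool_rot: [0.608, 0.042, 0.793, -0.012]
contact_force: [0.6, -0.7, -1.8]
gripper_width: 13.6
clock: 9.25
ee_pos: [435.2, -160.8, 256.6]
tool_rot: [0.499, 0.07, 0.863, -0.042]
contact_force: [0.9, -1.1, -2.6]
gripper_width: 13.6
[-0.12  0.39  0.42  1.75 -0.08  1.55  1.74] [ 435.2 -161.   256.5] [[-0.492, 0.163, 0.855], [0.079, 0.987, -0.143], [-0.867, -0.003, -0.498]]
```

View pics/s3.png

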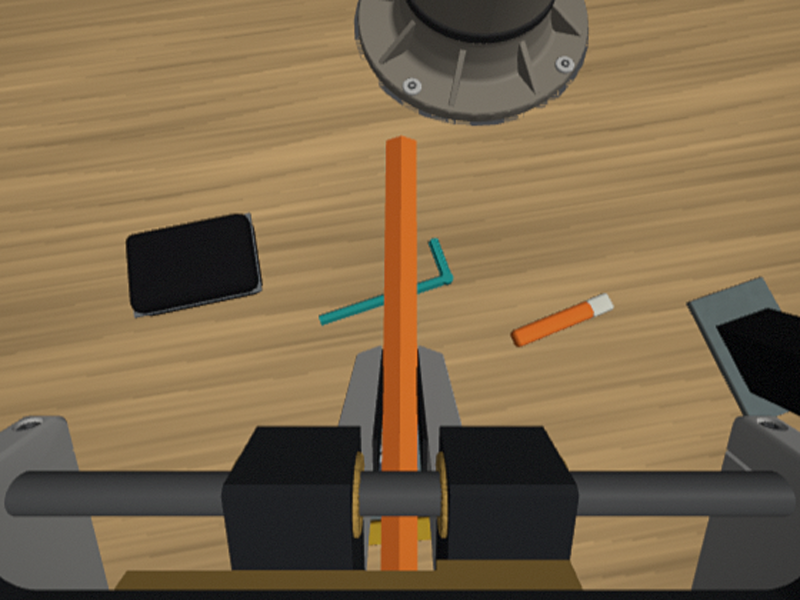

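Run:
```python
from h import *
W=load('s3_wrist');T=wT(W);M=toolT(W['s'])
best=atz(ray(W,560*.7,230*.7,T),79);print(best, np.linalg.norm(best-T[:3,3]))
d=np.array([493,-178,79])-best;print(d,M[:3,:3].T@d/10)
```

```text
[315.24684517   2.97115219  79.        ] 407.93784349180015
[ 177.75315483 -180.97115219    0.        ] [-10.15901776 -14.9550079   17.79352457]
```

Run:
```python
from h import *
W=load('s3_wrist');T=wT(W);M=toolT(W['s'])
best=atz(ray(W,485*.7,270*.7,T),139);print(best, np.linalg.norm(best-T[:3,3]))
d=np.array([493,-178,139])-best;d[2]=-60;print(d,M[:3,:3].T@d/10/8)
```

```text
[357.74035402 -85.9994814  139.        ] 312.5186866261341
[135.25964598 -92.0005186  -60.        ] [-0.27084045 -0.85658325  1.98407311]
```

```bash
python3 -m inch '[[-0.31,-0.98,2.27,0,0,0,-1],[-0.31,-0.98,2.27,0,0,0,-1],[-0.31,-0.98,2.27,0,0,0,-1],[-0.31,-0.98,2.27,0,0,0,-1],[-0.31,-0.98,2.27,0,0,0,-1],[-0.31,-0.98,2.27,0,0,0,-1],[-0.31,-0.98,2.27,0,0,0,-1],[0,0,0,0,0,0,-1]]'
python3 snap.py s4
python3 - <<'E'
from h import *
import cv2
W=load('s4_wrist');c=proj(W,[493,-178,79],wT(W));print(c)
u,v=np.clip(c.round().astype(int)-[50,37],0,[460,345]);print(u,v)
B=load('s4_scene');
cv2.imwrite('pics/s4c.png',cv2.resize(W['pixels'][v:v+75,u:u+100],(800,600),interpolation=cv2.INTER_CUBIC))
E
```

```text
clock: 10.4
ee_pos: [570.7, -254.1, 194.9]
tool_rot: [0.498, 0.07, 0.863, -0.043]
contact_force: [-0.1, 0.4, -3.1]
gripper_width: 13.5
[ 0.03  0.71  0.42  1.39 -0.14  1.6   1.86] [ 570.1 -253.4  196.1] [[-0.493, 0.164, 0.855], [0.079, 0.986, -0.144], [-0.867, -0.003, -0.499]]
[340.89607467 188.29950538]
291 151
```

View pics/s4c.png

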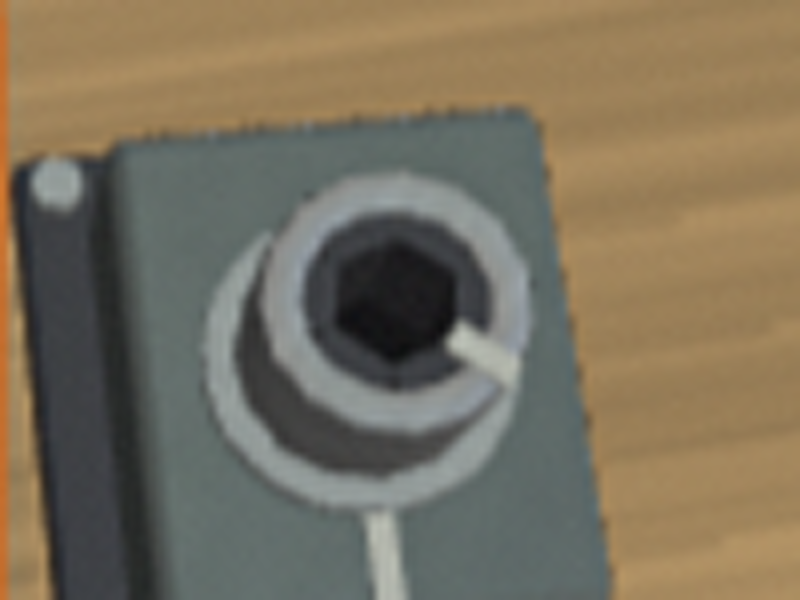

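The crop shows the socket mouth centred at (397,302), the stripe running from (455,338) to (512,372), and the white line from (378,515) to (392,598).

Run:
```python
from h import *
np.set_printoptions(precision=2,suppress=True)
W=load('s4_wrist');T=wT(W)
def p(x,y,z):return atz(ray(W,(x+.5)/8-.5+291,(y+.5)/8-.5+151,T),z)
c=p(397,302,79);a=p(455,338,79);b=p(514,373,79);l1=p(378,515,50);l2=p(392,598,50)
# saddle edges at z=50
e1=p(125,145,50);e2=p(170,598,50);e3=p(535,112,50)
ang=lambda v:np.degrees(np.arctan2(v[1],v[0]))
print('c',c,'stripe',ang(a-c),ang(b-c),ang(b-a),'line',ang(l2-l1),ang(l2-c),'edges',ang(e2-e1),ang(e3-e1))
print('saddle c from', e1,e3)
A=load('s4_scene');B=load('s4_side');o=[(A,A['T'],(218.6,175)),(B,B['T'],(277.4,277.6))]
W2=((397.5)/8-.5+291,302.5/8-.5+151)
print(tri(ray(A,218.6,175),ray(B,277.4,277.6),ray(W,*W2,T)))
```

```text
c [ 492.89 -178.72   79.  ] stripe 46.5302363166898 47.14455907535126 47.760743729604364 line -2.743957085578489 -3.671178194435136 edges -5.361417460328722 85.30723753843664
saddle c from [ 454.98 -204.58   50.  ] [ 459.82 -145.55   50.  ]
(array([ 492.04, -177.24,   75.07]), [np.float64(1.4323395979257185), np.float64(1.5086302389571111), np.float64(0.5358731629878967)])
```

Run:
```python
from h import *
G=np.load('G.npy');G[1,3]=0;c,s=G[0,0],G[2,0]
G[:3,0]=[c,0,s];G[:3,1]=[0,-1,0];G[:3,2]=np.cross(G[:3,0],G[:3,1]);G[:3,:3]/=np.hypot(c,s)**0;np.save('G.npy',G);print(G.round(3))
M=keygoal([492.9,-178.5,165],np.radians(167),G);plan(M[:3,3],M[:3,:3],-1,8)
```

```text
[[  0.502   0.     -0.865 -34.324]
 [  0.     -1.     -0.      0.   ]
 [ -0.865   0.     -0.502  69.342]
 [  0.      0.      0.      1.   ]]
dist 180.0 deg 3.6 n 8
[1.31, 0.82, -1.63, 0.4, 0.0, 0.2, -1],[1.32, 0.81, -1.63, 0.4, 0.0, 0.2, -1],[1.32, 0.79, -1.64, 0.4, 0.0, 0.2, -1],[1.33, 0.78, -1.64, 0.4, 0.0, 0.2, -1],[1.33, 0.76, -1.65, 0.4, 0.0, 0.2, -1],[1.33, 0.74, -1.65, 0.4, 0.0, 0.2, -1],[1.34, 0.73, -1.66, 0.4, 0.0, 0.2, -1],[1.34, 0.71, -1.66, 0.4, 0.0, 0.2, -1],
```

```bash
python3 -m inch '[[1.31,0.82,-1.63,0.4,0,0.2,-1],[1.32,0.81,-1.63,0.4,0,0.2,-1],[1.32,0.79,-1.64,0.4,0,0.2,-1],[1.33,0.78,-1.64,0.4,0,0.2,-1],[1.33,0.76,-1.65,0.4,0,0.2,-1],[1.33,0.74,-1.65,0.4,0,0.2,-1],[1.34,0.73,-1.66,0.4,0,0.2,-1],[1.34,0.71,-1.66,0.4,0,0.2,-1]]'
python3 -m inch '[[0,0,0,0,0,0,-1],[0,0,0,0,0,0,-1],[0,0,0,0,0,0,-1],[0,0,0,0,0,0,-1],[0,0,0,0,0,0,-1],[0,0,0,0,0,0,-1],[0,0,0,0,0,0,-1],[0,0,0,0,0,0,-1]]'
python3 snap.py s5
python3 - <<'E'
from h import *
import cv2
A=load('s5_scene');B=load('s5_side');s=B['s'];K=toolT(s)@np.load('G.npy')
tip=(K@[0,0,-64,1])[:3];end=(K@[190,0,0,1])[:3];print('bend',K[:3,3].round(1),'tip',tip.round(1),'end',end.round(1))
out=[]
for d in(A,B):
    c=proj(d,tip);u,v=c.round().astype(int)-[25,37];print('tip px crop',((c-[u,v])*8).round(),[u,v],'mouth',((proj(d,[492.9,-178.5,79])-[u,v])*8).round(),'bend',((proj(d,K[:3,3])-[u,v])*8).round())
    out.append(cv2.resize(d['pixels'][v:v+75,u:u+50],(400,600),interpolation=cv2.INTER_CUBIC))
cv2.imwrite('pics/s5c.png',np.hstack(out))
E
```

```text
clock: 11.55
ee_pos: [417.2, -160.8, 169.9]
tool_rot: [0.498, 0.096, 0.86, -0.06]
contact_force: [0.1, -0.4, -2.8]
gripper_width: 13.2
clock: 12.55
ee_pos: [418.1, -161.5, 169.4]
tool_rot: [0.497, 0.096, 0.86, -0.06]
contact_force: [-0.7, 0.1, -2.2]
gripper_width: 14.0
[-0.1   0.47  0.42  1.85 -0.13  1.38  1.73] [ 418.1 -161.5  169.4] [[-0.487, 0.225, 0.844], [0.106, 0.974, -0.199], [-0.867, -0.007, -0.498]]
bend [ 493.3 -179.   164.6] tip [ 493.5 -179.5  100.6] end [ 308.2 -136.2  163.7]
tip px crop [203. 292.] [np.int64(191), np.int64(132)] mouth [211. 338.] bend [189. 152.]
tip px crop [196. 299.] [np.int64(253), np.int64(233)] mouth [194. 349.] bend [196. 137.]
```

View pics/s5c.png

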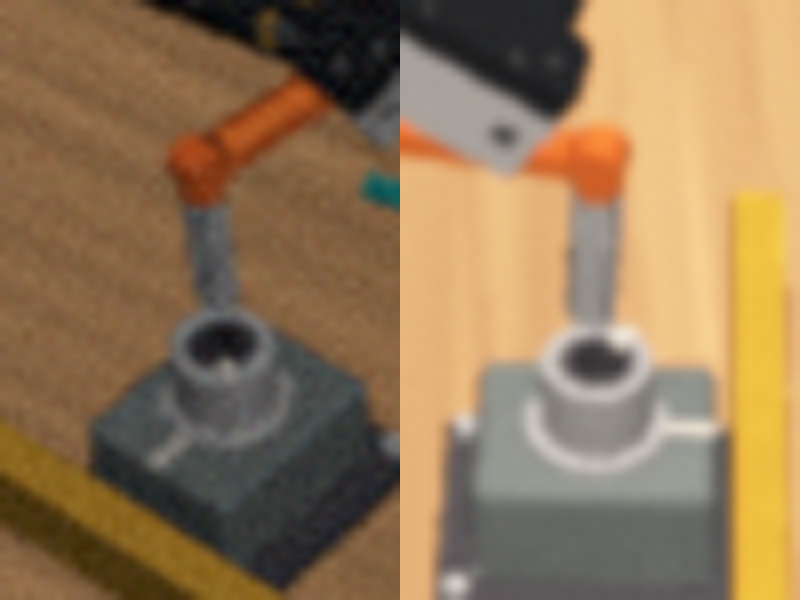

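Run:
```python
from h import *
import cv2
np.set_printoptions(precision=1,suppress=True)
G=np.load('G.npy')
for n in('s3','s4','s5'):
    W=load(n+'_wrist');T=wT(W);K=toolT(W['s'])@G
    hsv=cv2.cvtColor(W['pixels'],cv2.COLOR_BGR2HSV);m=((hsv[...,0]<14)&(hsv[...,1]>190)&(hsv[...,2]>120)).astype(np.uint8)
    m[:,:255]=0;m[:,310:]=0
    r=np.where(m.sum(1)>6)[0];print(n,'rows',r[0],[ (np.where(m[k])[0][[0,-1]]).tolist() for k in(r[0]+3,r[0]+80,r[0]+140)])
    for z in(8,0,-8):print('  pred end',z,proj(W,(K@[190,0,z,1])[:3],T), 'at100',proj(W,(K@[100,0,z,1])[:3],T))
```

```text
s3 rows 97 [[271, 290], [270, 291], [269, 290]]
  pred end 8 [279.7  97.9] at100 [279.7 233.4]
  pred end 0 [279.7 105.1] at100 [279.8 235.6]
  pred end -8 [279.7 111.7] at100 [279.8 237.6]
s4 rows 97 [[271, 290], [270, 290], [269, 291]]
  pred end 8 [279.7  97.9] at100 [279.7 233.4]
  pred end 0 [279.7 105.1] at100 [279.8 235.6]
  pred end -8 [279.7 111.7] at100 [279.8 237.6]
s5 rows 97 [[271, 290], [270, 291], [269, 291]]
  pred end 8 [279.7  97.9] at100 [279.7 233.4]
  pred end 0 [279.7 105. ] at100 [279.7 235.6]
  pred end -8 [279.7 111.7] at100 [279.7 237.6]
```

Run:
```python
from h import *
import cv2
np.set_printoptions(precision=2,suppress=True)
G=np.load('G.npy');W=load('s5_wrist');T=wT(W);M=toolT(W['s'])
im=W['pixels'].astype(float)
hsv=cv2.cvtColor(W['pixels'],cv2.COLOR_BGR2HSV);m=((hsv[...,0]<16)&(hsv[...,1]>180)&(hsv[...,2]>90))
for k in(105,130,160,190,220):
    r=im[k,255:310,2]-im[k,255:310,0]; 
    # subpixel edges at half max
    h=(r[15:35].mean()+np.median(np.r_[r[:8],r[-8:]]))/2;i=np.where(r>h)[0];a,b=i[0],i[-1]
    L=a-(r[a]-h)/(r[a]-r[a-1]);Rr=b+(r[b]-h)/(r[b]-r[b+1]);w=Rr-L
    # predicted width at this row, side flats' widest (y=+-7 at z in +-4)
    def width(d,row):
        Rg=np.eye(4);a_=np.radians(d);c,s=np.cos(a_),np.sin(a_)
        P=np.eye(4);P[:3,:3]=R.from_rotvec([0,a_,0]).as_matrix();piv=np.array([80,0,0]);P[:3,3]=piv-P[:3,:3]@piv
        K=M@G@P
        xs=np.linspace(60,200,141);pl=np.array([proj(W,(K@[x,7,4,1])[:3],T) for x in xs]);pr=np.array([proj(W,(K@[x,-7,4,1])[:3],T) for x in xs])
        return abs(np.interp(row,pl[:,1],pl[:,0])-np.interp(row,pr[:,1],pr[:,0])) if pl[0,1]<pl[-1,1] else abs(np.interp(-row,-pl[:,1],pl[:,0])-np.interp(-row,-pr[:,1],pr[:,0]))
    print(k,'w',round(w,2),'ctr',round(255+(L+Rr)/2,2),[round(width(d,k),2) for d in(-4,0,4)])
```

```text
105 w 21.43 ctr 280.48 [np.float64(21.86), np.float64(20.97), np.float64(20.07)]
130 w 21.63 ctr 280.36 [np.float64(22.2), np.float64(21.44), np.float64(20.68)]
160 w 22.73 ctr 280.25 [np.float64(22.61), np.float64(22.01), np.float64(21.41)]
190 w 23.42 ctr 279.87 [np.float64(23.01), np.float64(22.58), np.float64(22.15)]
220 w 22.89 ctr 280.0 [np.float64(23.42), np.float64(23.15), np.float64(22.88)]
```

Run:
```python
from h import *
G=np.load('G.npy');P=np.eye(4);P[:3,:3]=R.from_rotvec([0,np.radians(-2),0]).as_matrix();piv=np.array([80,0,0]);P[:3,3]=piv-P[:3,:3]@piv
G=G@P;np.save('G2.npy',G)
M=keygoal([492.9,-178.5,146],np.radians(167),G);plan(M[:3,3],M[:3,:3],-1,8)
```

```text
dist 18.2 deg 1.8 n 8
[0.2, 0.01, 0.11, -0.0, -0.2, 0.0, -1],[0.2, 0.0, 0.1, -0.0, -0.2, 0.0, -1],[0.2, 0.0, 0.1, -0.0, -0.2, 0.0, -1],[0.2, 0.0, 0.1, -0.0, -0.2, 0.0, -1],[0.2, 0.0, 0.1, -0.0, -0.2, 0.0, -1],[0.2, 0.0, 0.1, -0.0, -0.2, 0.0, -1],[0.2, 0.0, 0.1, -0.0, -0.2, 0.0, -1],[0.2, 0.0, 0.1, -0.0, -0.2, 0.0, -1],
```

```bash
python3 -m inch '[[0.2,0,0.1,0,-0.25,0,-1],[0.2,0,0.1,0,-0.25,0,-1],[0.2,0,0.1,0,-0.25,0,-1],[0.2,0,0.1,0,-0.2,0,-1],[0.2,0,0.1,0,-0.2,0,-1],[0.2,0,0.1,0,-0.2,0,-1],[0.2,0,0.1,0,-0.2,0,-1],[0.2,0,0.1,0,-0.2,0,-1]]'
python3 snap.py s6
python3 - <<'E'
from h import *
import cv2
A=load('s6_scene');B=load('s6_side');s=B['s'];K=toolT(s)@np.load('G2.npy')
tip=(K@[0,0,-64,1])[:3];print('bend',K[:3,3].round(1),'tip',tip.round(1),'kz',K[:3,2].round(3),s['contact_force'].round(1))
out=[]
for d in(A,B):
    c=proj(d,tip);u,v=c.round().astype(int)-[20,33];print('tip px crop',((c-[u,v])*10).round(),[u,v],'mouth',((proj(d,[492.9,-178.5,79])-[u,v])*10).round(),'bend',((proj(d,K[:3,3])-[u,v])*10).round())
    out.append(cv2.resize(d['pixels'][v:v+60,u:u+40],(400,600),interpolation=cv2.INTER_CUBIC))
cv2.imwrite('pics/s6c.png',np.hstack(out))
E
```

```text
clock: 13.7
ee_pos: [417.3, -161.5, 151.4]
tool_rot: [0.511, 0.095, 0.852, -0.061]
contact_force: [0.4, 0.4, -2.5]
gripper_width: 13.6
[-0.1   0.47  0.42  1.89 -0.14  1.31  1.74] [ 417.2 -161.4  151.4] [[-0.461, 0.225, 0.858], [0.1, 0.974, -0.202], [-0.882, -0.007, -0.471]]
bend [ 492.6 -178.9  146.2] tip [ 492.5 -179.3   82.2] kz [0.001 0.007 1.   ] [-1.   0.7 -2.9]
tip px crop [202. 332.] [np.int64(197), np.int64(140)] mouth [204. 342.] bend [184. 160.]
tip px crop [201. 329.] [np.int64(257), np.int64(243)] mouth [202. 336.] bend [202. 130.]
```

View pics/s6c.png

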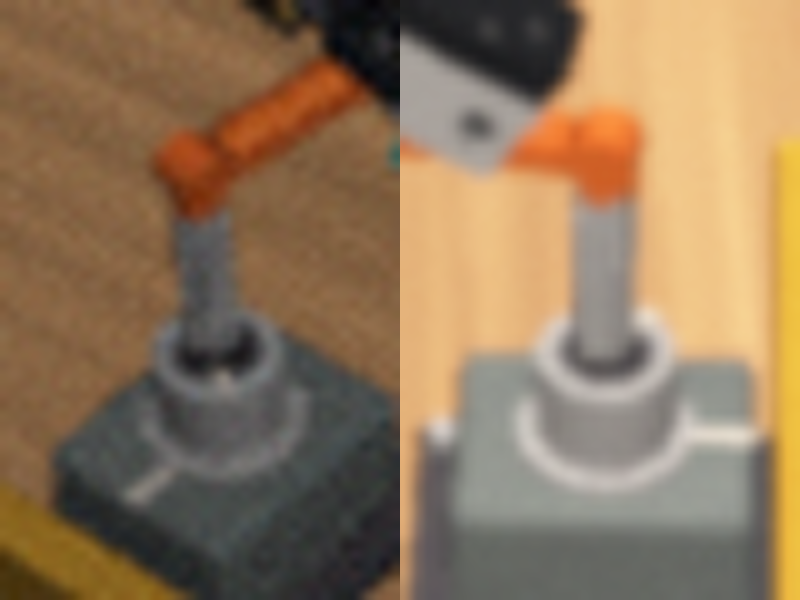

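```bash
python3 -m inch '[[0,0.12,0,0,0,0,-1],[0.13,0,0.07,0,0,0,-1],[0.13,0,0.07,0,0,0,-1],[0.13,0,0.07,0,0,0,-1],[0.09,0,0.05,0,0,0,-1],[0.09,0,0.05,0,0,0,-1],[0.09,0,0.05,0,0,0,-1],[0,0,0,0,0,0,-1]]'
```

```text
clock: 14.85
ee_pos: [417.6, -160.4, 143.9]
tool_rot: [0.51, 0.095, 0.852, -0.061]
contact_force: [0.1, 0.0, -2.6]
gripper_width: 13.4
```

```bash
python3 -m inch '[[0.1,0,0.053,0,0,0,-1],[0.1,0,0.053,0,0,0,-1],[0.1,0,0.053,0,0,0,-1],[0.1,0,0.053,0,0,0,-1],[0.1,0,0.053,0,0,0,-1],[0.1,0,0.053,0,0,0,-1],[0.1,0,0.053,0,0,0,-1],[0,0,0,0,0,0,-1]]'
python3 -c "
from rig import read_state
s=read_state();print(s['torque'].round(2),s['contact_force'].round(1))"
```

```text
clock: 15.85
ee_pos: [417.6, -160.4, 136.0]
tool_rot: [0.51, 0.095, 0.852, -0.061]
contact_force: [-0.6, -0.2, -3.6]
gripper_width: 13.3
[-0.17 -0.75 -0.04] [-0.6 -0.2 -3.6]
```

```bash
python3 -m inch '[[0.13,0,0.07,0,0,0,-1],[0.13,0,0.07,0,0,0,-1],[0.13,0,0.07,0,0,0,-1],[0.13,0,0.07,0,0,0,-1],[0.13,0,0.07,0,0,0,-1],[0.13,0,0.07,0,0,0,-1],[0.13,0,0.07,0,0,0,-1],[0,0,0,0,0,0,-1]]'
```

```text
clock: 16.85
ee_pos: [417.6, -160.5, 125.6]
tool_rot: [0.51, 0.095, 0.852, -0.061]
contact_force: [-0.2, -0.8, -2.6]
gripper_width: 13.6
```

```bash
python3 -m inch '[[0.09,0,0.047,0,0,0,-1],[0.09,0,0.047,0,0,0,-1],[0.09,0,0.047,0,0,0,-1],[0.045,0,0.024,0,0,0,-1],[0.045,0,0.024,0,0,0,-1],[0,0,0,0,0,0,-1],[0,0,0,0,0,0,-1],[0,0,0,0,0,0,-1]]'
```

```text
clock: 17.85
ee_pos: [416.9, -160.5, 122.1]
tool_rot: [0.51, 0.096, 0.853, -0.061]
contact_force: [-5.0, 2.0, 9.2]
gripper_width: 13.6
```

```bash
cat > rotp.py <<'E'
from h import *
import sys
s=read_state();M=toolT(s);K=M@np.load('G2.npy');b=K[:3,3]
print('bend',b.round(1),'yaw',np.degrees(np.arctan2(K[1,0],K[0,0])).round(1),'F',s['contact_force'].round(1),'T',s['torque'].round(2),s['q'].round(2))
for a in map(float,sys.argv[1:]):
    Rz=R.from_rotvec([0,0,np.radians(-a)]).as_matrix();r=M[:3,3]-b;sh=M[:3,:3].T@(Rz@r-r)/10;w=M[:3,:3].T@[0,0,-a]
    print(a,sh.round(3),w.round(2))
E
python3 rotp.py 4 1
```

```text
bend [ 492.3 -178.   116.8] yaw 167.0 F [-5.   2.   9.2] T [ 0.31  1.18 -0.04] [-0.09  0.52  0.41  1.9  -0.16  1.26  1.74]
4.0 [-0.012  0.54   0.015] [3.53 0.03 1.89]
1.0 [-0.001  0.135  0.001] [0.88 0.01 0.47]
```

```bash
python3 -m inch '[[-0.03,0.54,0,3.53,0.03,1.89,-1],[-0.012,0.54,0.015,3.53,0.03,1.89,-1],[-0.012,0.54,0.015,3.53,0.03,1.89,-1],[-0.012,0.54,0.015,3.53,0.03,1.89,-1],[-0.012,0.54,0.015,3.53,0.03,1.89,-1],[-0.012,0.54,0.015,3.53,0.03,1.89,-1],[-0.012,0.54,0.015,3.53,0.03,1.89,-1],[0,0,0,0,0,0,-1]]'; python3 rotp.py 4
```

```text
clock: 18.85
ee_pos: [434.2, -127.5, 122.2]
tool_rot: [0.48, 0.3, 0.804, -0.183]
contact_force: [-4.1, 0.9, 5.9]
gripper_width: 13.6
bend [ 492.5 -178.4  117. ] yaw 138.9 F [-4.1  0.9  5.9] T [-0.42  0.59  0.65] [-0.07  0.52  0.47  1.91 -0.39  1.27  1.46]
4.0 [-0.012  0.54   0.015] [3.53 0.03 1.89]
```

```bash
python3 -m inch '[[-0.012,0.54,0.015,3.53,0.03,1.89,-1],[-0.012,0.54,0.015,3.53,0.03,1.89,-1],[-0.012,0.54,0.015,3.53,0.03,1.89,-1],[-0.012,0.54,0.015,3.53,0.03,1.89,-1],[-0.001,0.135,0.001,0.88,0.01,0.47,-1],[-0.001,0.135,0.001,0.88,0.01,0.47,-1],[0,0,0,0,0,0,-1],[0,0,0,0,0,0,-1]]'; python3 rotp.py 2
```

```text
clock: 19.85
ee_pos: [452.8, -111.9, 122.1]
tool_rot: [0.446, 0.421, 0.747, -0.256]
contact_force: [-4.2, -0.9, 5.6]
gripper_width: 13.6
bend [ 492.6 -178.2  116.9] yaw 121.0 F [-4.2 -0.9  5.6] T [-0.61  0.75  0.77] [-0.06  0.51  0.5   1.94 -0.53  1.24  1.28]
2.0 [-0.004  0.27   0.003] [1.76 0.01 0.94]
```

```bash
python3 -m inch '[[-0.001,0.135,0.001,0.88,0.01,0.47,-1],[-0.001,0.135,0.001,0.88,0.01,0.47,-1],[-0.001,0.135,0.001,0.88,0.01,0.47,-1],[0,0,0,0,0,0,-1],[0,0,0,0,0,0,-1],[0,0,0,0,0,0,-1],[0,0,0,0,0,0,-1],[0,0,0,0,0,0,-1]]'; python3 rotp.py 2
```

```text
clock: 20.85
ee_pos: [456.3, -109.9, 122.1]
tool_rot: [0.439, 0.44, 0.736, -0.267]
contact_force: [-4.1, -1.0, 5.7]
gripper_width: 13.6
bend [ 492.6 -178.2  116.8] yaw 118.0 F [-4.1 -1.   5.7] T [-0.6   0.75  0.7 ] [-0.06  0.51  0.51  1.95 -0.56  1.23  1.25]
2.0 [-0.004  0.27   0.003] [1.76 0.01 0.94]
```

```bash
python3 -m inch '[[-0.001,0.135,0.001,0.88,0.01,0.47,-1],[-0.001,0.135,0.001,0.88,0.01,0.47,-1],[-0.001,0.135,0.001,0.88,0.01,0.47,-1],[0,0,0,0,0,0,-1],[0,0,0,0,0,0,-1],[0,0,0,0,0,0,-1],[0,0,0,0,0,0,-1],[0,0,0,0,0,0,-1]]'; python3 rotp.py 2
```

```text
clock: 21.85
ee_pos: [460.0, -108.0, 122.1]
tool_rot: [0.432, 0.46, 0.725, -0.279]
contact_force: [-3.9, -0.9, 4.8]
gripper_width: 13.6
bend [ 492.7 -178.2  116.8] yaw 115.0 F [-3.9 -0.9  4.8] T [-0.63  0.78  0.67] [-0.06  0.51  0.52  1.95 -0.58  1.22  1.22]
2.0 [-0.004  0.27   0.003] [1.76 0.01 0.94]
```

```bash
python3 -m inch '[[-0.001,0.135,0.001,0.88,0.01,0.47,-1],[-0.001,0.135,0.001,0.88,0.01,0.47,-1],[-0.001,0.135,0.001,0.88,0.01,0.47,-1],[0,0,0,0,0,0,-1],[0,0,0,0,0,0,-1],[0,0,0,0,0,0,-1],[0,0,0,0,0,0,-1],[0,0,0,0,0,0,-1]]'; python3 rotp.py 2
```

```text
clock: 22.85
ee_pos: [463.7, -106.4, 122.1]
tool_rot: [0.424, 0.478, 0.712, -0.29]
contact_force: [-3.9, -0.9, 5.9]
gripper_width: 13.6
bend [ 492.6 -178.2  116.8] yaw 112.0 F [-3.9 -0.9  5.9] T [-0.6  0.8  0.7] [-0.06  0.51  0.52  1.96 -0.6   1.22  1.19]
2.0 [-0.004  0.27   0.003] [1.76 0.01 0.94]
```

```bash
python3 -m inch '[[-0.001,0.135,0.001,0.88,0.01,0.47,-1],[-0.001,0.135,0.001,0.88,0.01,0.47,-1],[-0.001,0.135,0.001,0.88,0.01,0.47,-1],[0,0,0,0,0,0,-1],[0,0,0,0,0,0,-1],[0,0,0,0,0,0,-1],[0,0,0,0,0,0,-1],[0,0,0,0,0,0,-1]]'; python3 rotp.py 2
```

```text
clock: 23.85
ee_pos: [467.5, -105.0, 122.1]
tool_rot: [0.416, 0.497, 0.7, -0.301]
contact_force: [-4.1, -0.0, 5.8]
gripper_width: 13.4
bend [ 492.7 -178.2  116.8] yaw 109.0 F [-4.1 -0.   5.8] T [-0.56  0.8   0.68] [-0.06  0.5   0.53  1.97 -0.63  1.21  1.16]
2.0 [-0.004  0.27   0.003] [1.76 0.01 0.94]
```

```bash
python3 -m inch '[[-0.001,0.135,0.001,0.88,0.01,0.47,-1],[-0.001,0.135,0.001,0.88,0.01,0.47,-1],[0,0,0,0,0,0,-1],[0,0,0,0,0,0,-1],[0,0,0,0,0,0,-1],[0,0,0,0,0,0,-1],[0,0,0,0,0,0,-1],[0,0,0,0,0,0,-1]]'; python3 rotp.py 2
python3 snap.py s7
python3 - <<'E'
import cv2,numpy as np
a=cv2.imread('pics/s7_scene.png');b=cv2.imread('pics/s7_side.png')
f=lambda i,u,v:cv2.resize(i[v:v+60,u:u+40],(400,600),interpolation=cv2.INTER_CUBIC)
cv2.imwrite('pics/s7c.png',np.hstack([f(a,197,140),f(b,257,243)]))
E
```

```text
clock: 24.85
ee_pos: [470.1, -104.2, 122.0]
tool_rot: [0.411, 0.509, 0.691, -0.308]
contact_force: [-4.4, -1.5, 5.8]
gripper_width: 13.7
bend [ 492.7 -178.2  116.7] yaw 107.0 F [-4.4 -1.5  5.8] T [-0.63  0.82  0.73] [-0.06  0.5   0.53  1.97 -0.64  1.2   1.14]
2.0 [-0.004  0.27   0.003] [1.76 0.01 0.95]
[-0.06  0.5   0.53  1.97 -0.64  1.2   1.14] [ 470.1 -104.2  122.1] [[-0.144, 0.956, 0.254], [0.45, 0.292, -0.844], [-0.881, -0.007, -0.473]]
```

View pics/s7c.png

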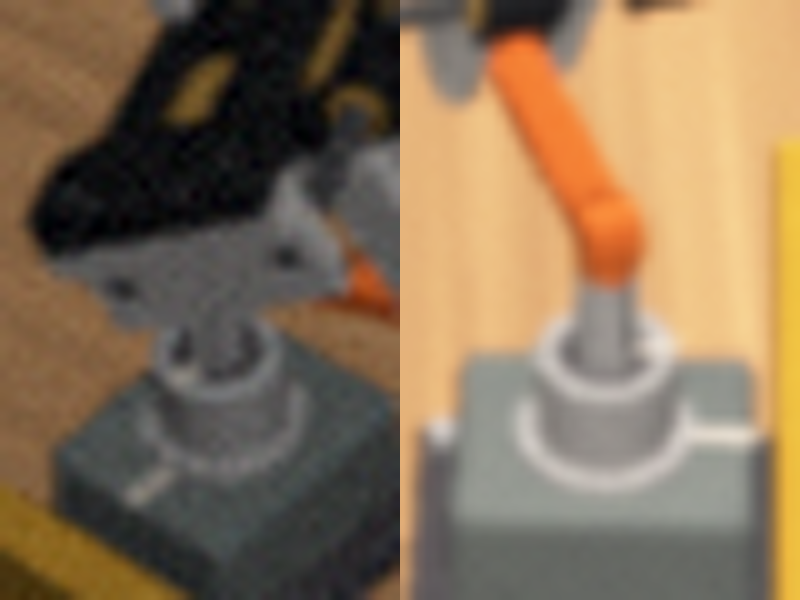

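The side view shows the stripe at (660,345), still a little anticlockwise of the line at (735,435), so I keep turning.

```bash
python3 -m inch '[[-0.001,0.135,0.001,0.88,0.01,0.47,-1],[-0.001,0.135,0.001,0.88,0.01,0.47,-1],[-0.001,0.135,0.001,0.88,0.01,0.47,-1],[-0.001,0.135,0.001,0.88,0.01,0.47,-1],[0,0,0,0,0,0,-1],[0,0,0,0,0,0,-1],[0,0,0,0,0,0,-1],[0,0,0,0,0,0,-1]]'; python3 rotp.py 2
```

```text
clock: 26.0
ee_pos: [475.1, -102.8, 122.0]
tool_rot: [0.4, 0.533, 0.673, -0.322]
contact_force: [-4.8, -1.2, 5.4]
gripper_width: 13.3
bend [ 492.5 -178.2  116.6] yaw 103.0 F [-4.8 -1.2  5.4] T [-0.65  1.02  0.77] [-0.07  0.5   0.54  1.98 -0.68  1.18  1.1 ]
2.0 [-0.004  0.27   0.003] [1.76 0.02 0.95]
```

```bash
python3 -m inch '[[-0.001,0.135,0.001,0.88,0.01,0.47,-1],[-0.001,0.135,0.001,0.88,0.01,0.47,-1],[-0.001,0.135,0.001,0.88,0.01,0.47,-1],[0,0,0,0,0,0,-1],[0,0,0,0,0,0,-1],[0,0,0,0,0,0,-1],[0,0,0,0,0,0,-1],[0,0,0,0,0,0,-1]]'; python3 rotp.py 2
```

```text
clock: 27.0
ee_pos: [478.5, -102.0, 121.8]
tool_rot: [0.391, 0.55, 0.659, -0.333]
contact_force: [-8.2, -2.5, 4.3]
gripper_width: 13.4
bend [ 492.  -178.2  116.4] yaw 100.0 F [-8.2 -2.5  4.3] T [-0.79  1.75  1.38] [-0.07  0.5   0.55  1.99 -0.7   1.17  1.07]
2.0 [-0.004  0.27   0.003] [1.76 0.02 0.95]
```

```bash
python3 -m inch '[[-0.001,0.135,0.001,0.88,0.01,0.47,-1],[-0.001,0.135,0.001,0.88,0.01,0.47,-1],[0,0.07,0,0.44,0,0.24,-1],[0,0,0,0,0,0,-1],[0,0,0,0,0,0,-1],[0,0,0,0,0,0,-1],[0,0,0,0,0,0,-1],[0,0,0,0,0,0,-1]]'; python3 rotp.py 2
```

```text
clock: 28.0
ee_pos: [481.2, -101.4, 121.5]
tool_rot: [0.383, 0.564, 0.647, -0.341]
contact_force: [-9.6, -2.1, 4.0]
gripper_width: 13.5
bend [ 491.3 -178.1  116.1] yaw 97.6 F [-9.6 -2.1  4. ] T [-0.88  2.48  2.04] [-0.07  0.49  0.55  2.   -0.72  1.16  1.04]
2.0 [-0.005  0.27   0.003] [1.76 0.02 0.95]
```

```bash
python3 -m inch '[[0,-0.135,0,-0.88,-0.01,-0.47,-1],[0,-0.135,0,-0.88,-0.01,-0.47,-1],[0,-0.07,0,-0.44,0,-0.24,-1],[0,0,0,0,0,0,-1],[0,0,0,0,0,0,-0.5],[0,0,0,0,0,0,-0.3],[0,0,0,0,0,0,-0.3],[0,0,0,0,0,0,-0.3]]'; python3 rotp.py 2
```

```text
clock: 29.0
ee_pos: [479.6, -101.8, 121.8]
tool_rot: [0.391, 0.55, 0.658, -0.332]
contact_force: [-1.4, -1.3, -0.5]
gripper_width: 32.9
bend [ 493.  -178.   116.5] yaw 100.0 F [-1.4 -1.3 -0.5] T [-0.8   0.25  0.19] [-0.07  0.5   0.55  1.99 -0.7   1.17  1.07]
2.0 [-0.004  0.27   0.003] [1.76 0.01 0.95]
```

```bash
python3 -m inch '[[-0.5,0,0,0,0,0,-0.3],[-1,0,0,0,0,0,-0.3],[-1.5,0,0,0,0,0,-0.3],[-2,0,0,0,0,0,-0.3],[-2.5,0,0,0,0,0,-0.3],[-2.5,0,0,0,0,0,-0.3],[-3,0,0,0,0,0,-0.3],[-3,0,0,0,0,0,-0.3]]'
python3 -m inch '[[-3,-3,0,0,0,0,-0.3],[-3,-3,0,0,0,0,-0.3],[-2,-4,0,0,0,0,-0.3],[0,-4,0,0,0,0,-0.3],[0,-4,0,0,0,0,-0.3],[0,0,0,0,0,0,-0.3],[0,0,0,0,0,0,-0.3],[0,0,0,0,0,0,-0.3]]'
python3 snap.py s8
python3 - <<'E'
import cv2,numpy as np
b=cv2.imread('pics/s8_side.png');a=cv2.imread('pics/s8_scene.png');w=cv2.imread('pics/s8_wrist.png')
f=lambda i,u,v:cv2.resize(i[v:v+60,u:u+80],(400,300),interpolation=cv2.INTER_CUBIC)
r=cv2.resize(w,(400,300))
cv2.imwrite('pics/s8c.png',np.vstack([np.hstack([f(a,185,140),f(b,237,243)]),np.hstack([r,cv2.resize(b,(400,300))])]))
E
```

```text
clock: 30.0
ee_pos: [493.8, -177.2, 264.9]
tool_rot: [0.392, 0.55, 0.658, -0.332]
contact_force: [-0.2, 0.8, 0.8]
gripper_width: 32.9
clock: 31.0
ee_pos: [324.2, -244.4, 334.7]
tool_rot: [0.391, 0.55, 0.659, -0.332]
contact_force: [-0.2, 0.5, -0.6]
gripper_width: 32.9
[ 0.08  0.16  0.74  1.87 -0.36  1.59  1.08] [ 324.  -244.4  334.5] [[-0.089, 0.985, 0.15], [0.464, 0.174, -0.868], [-0.881, -0.008, -0.473]]
```

View pics/s8c.png

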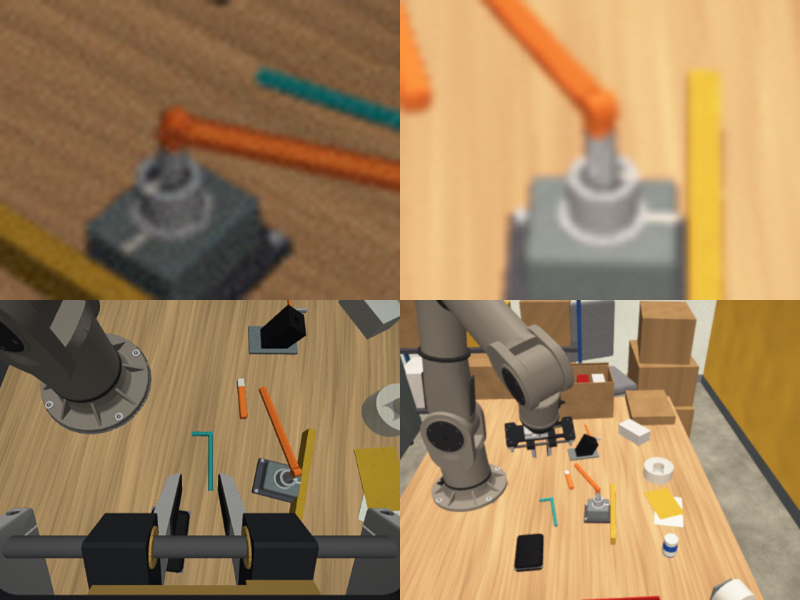

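Run:
```python
from h import *
import cv2
W=load('s8_wrist');T=wT(W)
b=atz(ray(W,297*1.4,172*1.4,T),117);e=atz(ray(W,264*1.4,89*1.4,T),117);d=e-b
print(b.round(1),e.round(1),np.linalg.norm(d),np.degrees(np.arctan2(d[1],d[0])))
c=proj(W,[492.9,-178.5,79],T);u,v=c.round().astype(int)-[40,30];print(u,v)
cv2.imwrite('pics/s8d.png',cv2.resize(W['pixels'][v:v+60,u:u+80],(800,600),interpolation=cv2.INTER_CUBIC))
```

```text
[ 492.3 -171.8  117. ] [413.5 -16.2 117. ] 174.47531218827388 116.84155995321329
364 218
```

View pics/s8d.png

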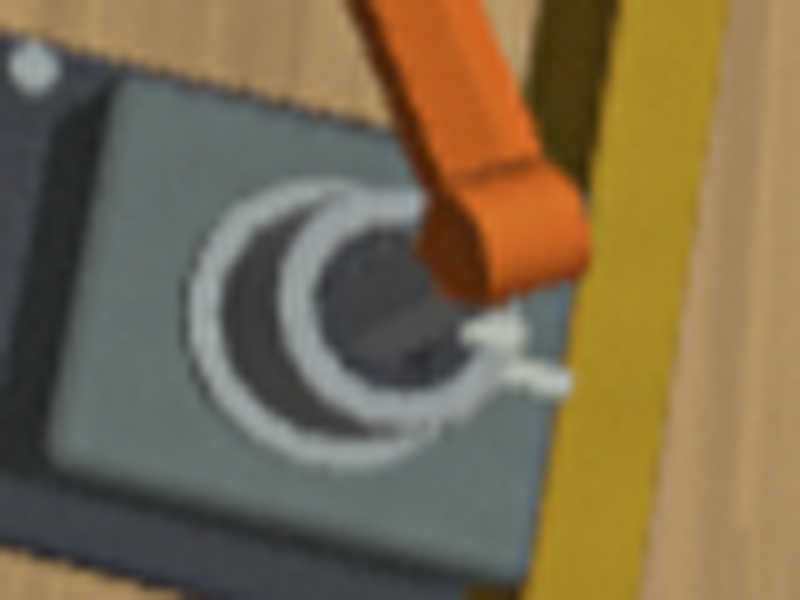

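Run:
```python
from h import *
W=load('s8_wrist');T=wT(W)
p=lambda x,y,z:atz(ray(W,(x+.5)/10-.5+364,(y+.5)/10-.5+218,T),z)
ang=lambda v:np.degrees(np.arctan2(v[1],v[0])).round(1)
c=p(404,308,79);print(c.round(1))
for q in[(497,333),(500,325),(500,342)]:print('stripe',ang(p(*q,79)-c))
print('line',ang(p(570,384,50)-p(505,366,50)),ang(p(570,382,50)-c), 'edge',ang(p(515,580,50)-p(50,465,50)))
```

```text
[ 492.6 -178.6   79. ]
stripe -5.4
stripe -0.2
stripe -10.0
line -5.8 -3.7 edge -3.9
```

The stripe is on the tight mark: stripe −5°, line −4° to −6°. The key stands in the bolt with its long arm at about 117°, where I expected about 116°. Handing in.

```bash
python3 -c "
from rig import ctrl,read_state
print(read_state()['contact_force'].round(1));print(ctrl.finish_job())"
```

```text
[ 0.2  0.6 -0.9]
the job is handed in; nothing more can be done
None
```

I took the larger orange hex key out of its block, turned it over and lowered its short arm into the bolt. I then turned the bolt clockwise to its stop, let go, and left the key in the bolt. The job was handed in at about 31 s of the 59 s allowed, and it reports no verdict.

- **Seating:** the key went down without contact until the floor of the socket, where the force changed by about 12 N. The tip was then at about 53 mm, which is the floor's height.
- **Tightness:** the turning moment stayed at about 0.7 N m, then rose to about 2.0 N m against the stop. The final wrist picture puts the stripe at −5° ± 5° and the white line at −4° to −6°.
- **Slip while turning:** the hand turned about 16° further than the key before the stop. The cause is play in the socket and slip in the grip, so I judged tightness by the stripe and the moment instead.
- **Key's final position:** the long arm lies at about 117°, against about 116° expected. Its length measured only 174 mm instead of 190 in that coarse picture, so that angle is approximate.
- **Other things:** the final side view showed nothing on the bench noticeably moved. I judged this by eye and did not measure it. The robot is clear of everything, with under 1.5 N on the tool.

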